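# Seat and hold the drill-guide plate on the album-board jig

## Robot

A 6-joint arm with a two-finger parallel gripper is mounted at the origin on the work surface. World frame = base frame: x ahead of the robot, y to its left, z up, the work surface at z = 0. Lengths are in m, angles in rad, forces in N, time in s.
With the tool pointing down it reaches from about 0.35 to 0.775 m from the base axis. Payload 5.5 kg.
Tool frame: the origin (TCP) lies midway between the tips of the shut fingers; the grasp point (between the pads) lies grasp_offset behind it (grasp_offset is the distance from the TCP to the grasp point, in m); z points along the fingers, y is the line along which they close (so a half turn about z gives the same grasp; the last joint's range is limited). The gripper opens to 85 mm and grips with 20 to 120 N. Pads are 22 mm wide; open, the fingers measure 114 mm over their backs; the gripper's body (76 mm by 85 mm) begins 54 mm behind the grasp point. The pads swing forward as they close: fully open they stand 13 mm farther back than shut.
Start: joints at [1.128, 0.313, 0.046, 1.304, 0, 1.431], TCP at [0.171, 0.549, 0.207] pointing down, gripper open.
Joint ranges: [-2.76, 2.76], [-0.86, 1.69], [-1.03, 1.26], [-2.2, 2.34], [-1.47, 1.5], [-3.14, 3.14]. Speed limits (rad/s): [2.57, 2.57, 3.14, 3.14, 3.14, 3.14].

## Interface

Orientations are given as a unit quaternion [w, x, y, z].
In Python, from workcell import * gives the robot as it stands.
- The arm moves only by the tool step_arm, never from a script. Its argument "deltas" is a list of rows, each a list of 7 numbers: the shift along the world's x, y, z in mm, then the turn, a rotation vector about the world's x, y, z in degrees, then the gripper's target within -1 to 1 (fully open at 1, half-way at 0, shut at -1). A call has 1 to 5 rows; each row shifts and turns the commanded pose from where the row before left it; what a row does not reach is not made up. A row lasts 1/10 s, in which the tool goes at most 50 mm and 8.59 degrees, less where a joint would pass 70% of its speed; a pose out of reach is approached as far as the arm can. A call is refused whole if a number of a shift passes 50 or a number of a turn 8.59, either way. A call with a gripper value outside its range is refused whole. The fingers move at their own pace and stop on an object; "newtons" is the grip in N (left out, the last holds). Time passes only in rows, so rows that do not move let the fingers close. It gives the time, the measured TCP pose, the force, the opening and the grip force at its end, in the units of the state.
- get_state(): the state, without advancing time (a new reading comes with each control period).
- read_camera(name): name is "side" or "top" or "wrist"; returns a dict with "image" (384x512x3 uint8, red, green, blue), "z_map" (384x512 float32, m along the optical axis (not along the pixel's ray), 0 where there is no reading), "K" (3x3 intrinsics, pixels), "world_from_camera" (4x4, takes a point from camera to world coordinates). Camera axes: x right, y down, z forward; pixel columns grow to the right and rows downward; lengths in m; the calibration is good to about 2 mm. A picture is of the moment at which its call begins.
- hand_in(): hands the job in; it is judged then, once.
The state is a dict: "clock": time; "joint_pos": joint angles; "qvel": joint speeds; "tau": joint torques, N m; "tcp_pos": TCP position; "orientation": TCP orientation; "wrist_force": force on the tool from outside, world axes, zero at the start; "ft_torque": the same for the moment, N m; "finger_gap": finger opening in m; "grip_force": force on a finger pad.
Only numpy, scipy, OpenCV 4.12 (cv2) and the standard library are available. Lean on these libraries where they do the work, as an engineer would, in place of code of your own. Each camera call takes 0.05 s, during which the arm holds its last target. There are 200 camera calls.

## Task

Get the drilling jig ready for the next hole: slip the taller of the two steel spacer collars over the headed stud right down to the plywood, then slide the fork of the aluminium guide plate in under the stud's head, above the collar, until the socket under its nose drops over the dowel. Press the plate down by its handle, flat on boards and collar, with a push of about a kilo, and finish like that: keep hold of the handle and keep pressing, do not let go. Leave everything else on the bench where it is.

Things in the scene. Friction and masses are not known exactly. Their poses are not given: they have to be found in the camera images.
- jig: plywood drilling jig, 120 (x) by 245 (y) by 18 mm, screwed to the bench; origin under its centre, z up. On it, towards its own +y, lies a stack of grey cover boards (74 mm in x, 105 mm in y, from y 0 to y 105 mm; top 40 mm above the bench) against a low aluminium fence on the +x side and an end stop on the +y side (tops 30 mm above the bench). The dowel stands up through the boards; the headed stud stands on bare plywood at the -y end. Stud and dowel are 150 mm apart along y
- stud (a point): foot of the upright steel stud on the plywood (18 mm above the bench); axes as the jig's. The stud is 60 mm tall: foot 18 mm in diameter up to 10 mm, tapering to a neck 12 mm in diameter from 16 to 53 mm, then a head 18 mm in diameter (bevelled on top) from 53 to 60 mm
- dowel (a point): centre of the dowel where it comes out of the top of the boards (40 mm above the bench); axes as the jig's. Steel, 12 mm in diameter, standing 7 mm above the boards, bevelled nose
- guide_plate: aluminium drill-guide plate, 48 (x) by 190 (y) by 14 mm thick, about 0.4 kg, lying flat, right way up; origin at the centre of its underside, +y towards its nose, z up. The heel (-y end) is an open fork: a slot 15 mm wide running 40 mm in from the end. A round steel drill bush 4 mm high is on top at y +30 mm. In the jig it lies along the jig's y, nose over the dowel
- handle (a point): centre of the wooden bar handle on the guide plate, 39 mm above the plate's underside and 15 mm from its centre towards the heel; axes as the plate's. The bar is 18 mm wide (x), 50 mm long (y), 22 mm high, with its top 50 mm above the plate's underside and a 14 mm gap under it
- socket (a point): mouth of the blind round socket in the underside of the plate's nose, 14 mm in diameter with a bevelled mouth, 10 mm deep; it goes over the dowel. 75 mm from the plate's centre; axes as the plate's
- fork (a point): point on the underside, on the centre line of the fork slot, where the stud's neck stands when the plate is home (75 mm from the plate's centre, 20 mm in from the heel end)
- collar_tall_mid (a point): centre of the taller steel spacer collar: plain ring 34 mm outside, 21 mm bore, 22 mm tall, standing on the bench, bore upright; centre half-way up (11 mm)
- collar_short_mid (a point): centre of the shorter steel spacer collar, not needed: same 34 mm outside and 21 mm bore, only 12 mm tall; centre half-way up (6 mm)
- glue_jar: white plastic jar with lid, 68 mm across, 85 mm tall; origin at its underside, only a bystander
- brush_mug: white mug with paste brushes standing in it, 76 mm across, about 185 mm tall with the brushes; origin at its underside, only a bystander
- cordless_drill: black and grey battery drill lying on its side, about 255 x 210 mm, 62 mm high; origin at its underside, only a bystander
- pocket_album: finished blue album, 74 x 105 mm, 23 mm thick, lying flat; origin at its underside, only a bystander
- awl: wooden-handled awl, 145 mm long, lying down; origin at its underside, only a bystander
- bone_folder: cream flat strip, 22 x 155 mm, 5 mm thick; origin at its underside, only a bystander
- steel_rule: steel ruler, 310 x 28 mm, 4 mm thick; origin at its underside, only a bystander
Things that resemble listed ones, but are neither listed nor needed, are in the scene too. Leave any blue or yellow look-alike of the guide_plate alone. What is shaped like the part that bears collar_tall_mid but green or purple is not meant.

How it is judged:
On the way, in this order (a step that is already met when the one before it is completed fails the run):
1. the taller collar is over the stud, down on the plywood (horizontal distance between collar_tall_mid and stud below 0.005 m and z of collar_tall_mid in the frame of stud below 0.0135 m and angle between collar_tall_mid's own z axis and vertical below 0.1 rad), for 0.2 s.
2. the plate's fork is round the stud's neck under its head and the socket has dropped over the dowel (horizontal distance between collar_tall_mid and stud below 0.005 m and z of collar_tall_mid in the frame of stud below 0.0135 m and horizontal distance between socket and dowel below 0.003 m and horizontal distance between fork and stud below 0.006 m and z of socket in the frame of dowel below 0.004 m), for 0.1 s.
At the end, for the whole second after the job is handed in: the taller collar stands on the plywood round the stud (5 mm); the plate's socket is on the dowel (3 mm) and its fork round the stud (5 mm), underside within 2 mm of the boards, flat within 0.025 rad, still; the fingers still hold it and press it on the boards or the collar with over 5 N (all of step 1 and horizontal distance between socket and dowel below 0.003 m and horizontal distance between fork and stud below 0.005 m and z of socket in the frame of dowel below 0.002 m and angle between guide_plate's own z axis and vertical below 0.025 rad and (contact force between guide_plate and jig above 5 N or contact force between guide_plate and collar_tall above 5 N) and contact force between the fingers and guide_plate above 3 N and linear speed of guide_plate below 0.01 m/s); the arm keeps its last pose, push and grip.
It fails at once if another thing on the bench was moved by more than 30 mm (distance of any of collar_short_mid, glue_jar, brush_mug, cordless_drill, pocket_album, awl, bone_folder, steel_rule from where it was at the start of the episode above 0.03 m).
It also fails if it takes over 64 s, if anything falls off the work surface, if the arm or the gripper's body presses on something with over 40 N, if the wrist force passes 120 N, or if a joint passes its speed limit or range.

## Working session

There is one attempt and no reset: what is moved stays moved. The work goes in short steps, Python scripts to look and compute and a tool call to move; the robot and the scene stay as the last step left them, time stands still between calls to the robot, and variables do not carry over. Pictures are saved under pics/ and viewed, at most 12 in all, crops included, and the job is handed in when it is done.

Besides the shell and the picture viewer there is one more tool, called after "Request:" by a JSON object that holds its "api" and its "payload". step_arm: Moves the arm, as the interface text tells. Its arguments: {"type":"object","properties":{"deltas":{"type":"array","items":{"type":"array","items":{"type":"number"}}},"newtons":{"type":"number"}},"required":["deltas"]}

```bash
mkdir -p pics
cat > h.py <<'E'
from workcell import *
import numpy as np, cv2
def grab(n,save=None):
    c=read_camera(n); np.savez(f'{n}.npz',**c)
    if save: cv2.imwrite('pics/'+save,cv2.cvtColor(c['image'],cv2.COLOR_RGB2BGR))
    return c
def pt(c,u,v,z=None):
    K=c['K'];T=c['world_from_camera']
    r=np.array([(u-K[0,2])/K[0,0],(v-K[1,2])/K[1,1],1.])
    if z is None:
        d=c['z_map'][int(round(v)),int(round(u))]; return T[:3,:3]@(r*d)+T[:3,3]
    w=T[:3,:3]@r; return T[:3,3]+w*(z-T[2,3])/w[2]
def cloud(c):
    v,u=np.mgrid[:384,:512];K=c['K'];T=c['world_from_camera'];d=c['z_map']
    P=np.stack([(u-K[0,2])/K[0,0]*d,(v-K[1,2])/K[1,1]*d,d],-1)
    P=P@T[:3,:3].T+T[:3,3]; P[d==0]=np.nan; return P
E
python3 - <<'E'
from h import *
a=grab('top'); b=grab('side')
s=get_state();print(s)
print(a['world_from_camera'],b['world_from_camera'],a['K'])
big=cv2.resize(a['image'],(800,600),interpolation=cv2.INTER_CUBIC)
cv2.imwrite('pics/top1.png',big[...,::-1]); cv2.imwrite('pics/side1.png',b['image'][...,::-1])
E
```

```text
{'clock': 0.1, 'joint_pos': array([1.12840092e+00, 3.13944024e-01, 4.50746533e-02, 1.30362141e+00,
       2.37410782e-05, 1.43122026e+00]), 'qvel': array([-0.0007504 ,  0.00103216,  0.0020686 ,  0.00019041,  0.00079981,
        0.00053597]), 'tau': array([ 3.49883361e-03, -4.81724167e+01,  2.99243653e+01,  1.27109824e-02,
       -7.71286949e-06,  5.03244252e-06]), 'tcp_pos': array([0.17123933, 0.54837326, 0.20658011]), 'orientation': array([-2.54438564e-04,  1.50831780e-01,  9.88559081e-01, -8.08206772e-04]), 'wrist_force': array([-0.79396949,  0.43549629, -0.06006572]), 'ft_torque': array([0.0099368 , 0.000397  , 0.01772874]), 'grip_force': 0.0, 'finger_gap': 0.08500116913344613}
[[-0.02347243 -0.99143808  0.12845065  0.34094373]
 [-0.99960291  0.02527877  0.01245013  0.01318416]
 [-0.01559061 -0.12810741 -0.99163775  1.53645716]
 [ 0.          0.          0.          1.        ]] [[ 0.95771742 -0.13918268  0.25180453  0.23272786]
 [-0.28700214 -0.52354123  0.80220593 -0.90949543]
 [ 0.02017688 -0.84055504 -0.54135028  0.68991358]
 [ 0.          0.          0.          1.        ]] [[432.98892972   0.         264.54960196]
 [  0.         432.98892972 194.38355206]
 [  0.           0.           1.        ]]
```

View pics/top1.png

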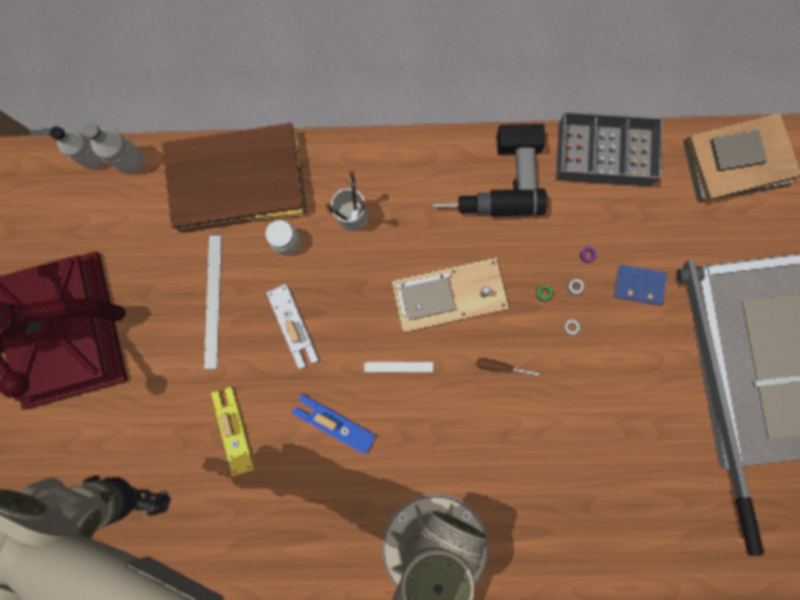

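View pics/side1.png

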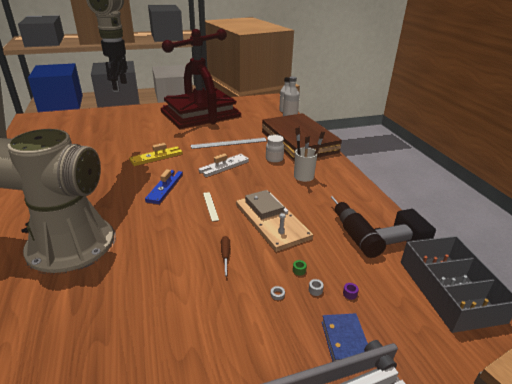

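The top view at 800 px shows two steel rings, (576,286) and (572,327), plus green (544,293) and purple (588,255) look-alikes. The silver plate is at (292,327), with its heel fork towards (307,362), and the blue and yellow plates are decoys. The jig has its stud at (486,292) and dowel at (419,307). Of the steel rings, the side view suggests (316,287) is taller than (278,293). I'll confirm that with depth and a crop.

Run:
```python
from h import *
a=dict(np.load('top.npz'));b=dict(np.load('side.npz'))
s=512/800
P=cloud(a);Q=cloud(b)
def loc(P,xy,r,z0,z1):
    m=(np.hypot(P[...,0]-xy[0],P[...,1]-xy[1])<r)&(P[...,2]>z0)&(P[...,2]<z1);return P[m]
for n,u,v in [('A',576,286),('B',572,327),('green',544,293)]:
    p=pt(a,u*s,v*s,0.015)
    t=loc(P,p[:2],.03,.006,.05); q=loc(Q,p[:2],.03,.006,.05)
    print(n,p,len(t),np.percentile(t[:,2],[50,90]),(t.max(0)+t.min(0))/2, len(q),np.percentile(q[:,2],[50,90,98]),(q.max(0)+q.min(0))/2)
print('stud',pt(a,486*s,292*s,.078),'dowel',pt(a,419*s,307*s,.047))
# jig: boards top
p=pt(a,452*s,297*s,.02)
m=loc(P,p[:2],.15,.012,.026); print('ply',cv2.minAreaRect(m[:,:2].astype(np.float32)*1000),np.median(m[:,2]))
m=loc(P,p[:2],.15,.034,.045); print('boards',cv2.minAreaRect(m[:,:2].astype(np.float32)*1000),np.median(m[:,2]))
p=pt(a,292*s,327*s,.014);m=loc(P,p[:2],.12,.007,.07);print('plate',cv2.minAreaRect(m[:,:2].astype(np.float32)*1000),np.median(m[:,2]))
m=loc(P,p[:2],.12,.035,.07);print('handle',cv2.minAreaRect(m[:,:2].astype(np.float32)*1000),m.mean(0),len(m))
im=b['image']
c1=cv2.resize(im[240:312,240:370],(780,432),interpolation=cv2.INTER_CUBIC)
cv2.imwrite('pics/coll.png',c1[...,::-1])
t=a['image']; c=np.vstack([cv2.resize(t[155:215,240:340],(700,420)[:2],interpolation=cv2.INTER_CUBIC)])
```

```text
A [ 0.56912764 -0.33728709  0.015     ] 73 [0.02022089 0.02578728] [ 0.56894748 -0.33644054  0.0209727 ] 173 [0.01801215 0.0214686  0.02269422] [ 0.5695682  -0.33638591  0.01478677]
B [ 0.47614656 -0.32327163  0.015     ] 57 [0.01178491 0.01556741] [ 0.47790461 -0.31921423  0.01235746] 100 [0.01057389 0.01224346 0.01290988] [ 0.4783048 -0.3229614  0.0096094]
green [ 0.55497085 -0.26420853  0.015     ] 66 [0.01902708 0.02532397] [ 0.55819722 -0.26298467  0.01937121] 149 [0.01776678 0.02130017 0.02238941] [ 0.55705953 -0.26266998  0.01487517]
stud [ 0.55154207 -0.12707992  0.078     ] dowel [0.52623447 0.01954418 0.047     ]
ply ((574.7415161132812, -46.27024841308594), (202.78787231445312, 244.714599609375), 11.263538360595703) 0.018451913285640997
boards ((557.3680419921875, -26.986175537109375), (83.51885986328125, 183.05032348632812), 10.72374439239502) 0.03985888155531281
plate ((497.160888671875, 306.40130615234375), (232.47752380371094, 202.55026245117188), 54.25261306762695) 0.014103015214440351
handle ((480.67486572265625, 303.9584045410156), (50.86644744873047, 18.26513671875), 23.182329177856445) [0.48069382 0.30303755 0.04793352] 81
```

View pics/coll.png

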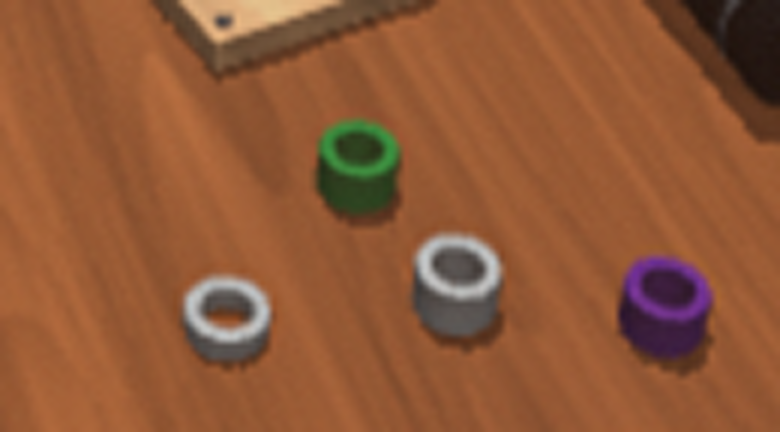

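The crop confirms it: the steel ring at crop (455,285), which is top-view (576,286), is tall (22 mm by depth), while the one at (225,320) is only 12 mm. The green and purple rings are decoys. I'm moving above the tall one.

Request:
{"api": "step_arm", "payload": {"deltas": [[20,-40,0,0,0,-1.5,1],[21,-47,0,0,0,-1.5,1],[21,-47,0,0,0,-1.5,1],[21,-47,0,0,0,-1.5,1],[21,-47,0,0,0,-1.5,0.3]], "newtons": 40}}

```text
clock: 0.6
tcp_pos: [0.2732, 0.3244, 0.2071]
orientation: [0.0, 0.215, 0.977, -0.0]
wrist_force: [0.9, 0.2, 0.8]
finger_gap: 0.0731
grip_force: 0.0
```

Request:
{"api": "step_arm", "payload": {"deltas": [[21,-47,0,0,0,-1.5,0.3],[21,-47,0,0,0,-1.5,0.3],[21,-47,0,0,0,-1.5,0.3],[21,-47,0,0,0,-1.5,0.3],[21,-47,0,0,0,-1.5,0.3]]}}

```text
clock: 1.1
tcp_pos: [0.3752, 0.0961, 0.2074]
orientation: [0.0, 0.279, 0.96, 0.0]
wrist_force: [1.3, 0.5, -0.2]
finger_gap: 0.0556
grip_force: 0.0
```

Request:
{"api": "step_arm", "payload": {"deltas": [[21,-47,0,0,0,-1.5,0.3],[21,-47,0,0,0,-1.5,0.3],[21,-47,0,0,0,-1.5,0.3],[21,-47,0,0,0,-1.5,0.3],[21,-47,0,0,0,-1.5,0.3]]}}

```text
clock: 1.6
tcp_pos: [0.4772, -0.1323, 0.2071]
orientation: [-0.0, 0.342, 0.94, 0.0]
wrist_force: [1.3, 1.8, 1.2]
finger_gap: 0.0552
grip_force: 0.0
```

Request:
{"api": "step_arm", "payload": {"deltas": [[21,-47,0,0,0,-1.5,0.3],[21,-47,0,0,0,-1.5,0.3],[21,-47,0,0,0,-1.5,0.3],[0,0,0,0,0,0,0.3],[0,0,0,0,0,0,0.3]]}}

```text
clock: 2.1
tcp_pos: [0.5377, -0.2679, 0.2058]
orientation: [-0.001, 0.378, 0.926, 0.0]
wrist_force: [0.6, 0.3, 0.2]
finger_gap: 0.0553
grip_force: 0.0
```

Run:
```python
from h import *
import workcell
print([n for n in dir(workcell) if not n.startswith('_')], globals().get('grasp_offset'))
c=grab('wrist'); s=get_state(); print(s['tcp_pos'],s['orientation'],s['finger_gap'],s['clock'],s['joint_pos'])
print(c['world_from_camera'],c['K'])
cv2.imwrite('pics/w1.png',c['image'][...,::-1])
```

```text
['MotionError', 'get_state', 'grasp_offset', 'hand_in', 'read_camera'] 0.0187
[ 0.53752031 -0.26680527  0.20644446] [-1.17941010e-03  3.77646770e-01  9.25948887e-01  4.29228253e-04] 0.055565979249761734 2.15 [-5.94637463e-01  3.65327830e-01  1.17765650e-01  1.32571918e+00
  3.54380380e-04  1.79869843e-01]
[[ 7.00409716e-01  6.88625311e-01  1.87673682e-01  4.90804939e-01]
 [ 7.13740580e-01 -6.76051496e-01 -1.83108600e-01 -2.20992462e-01]
 [ 7.83856964e-04  2.62201366e-01 -9.65012865e-01  3.72675629e-01]
 [ 0.00000000e+00  0.00000000e+00  0.00000000e+00  1.00000000e+00]] [[290.95326608   0.         261.23751459]
 [  0.         290.95326608 192.12141282]
 [  0.           0.           1.        ]]
```

View pics/w1.png

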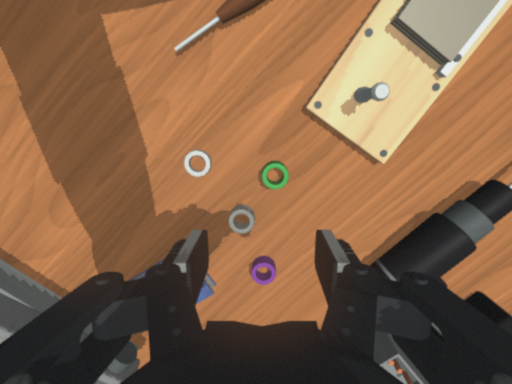

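The wrist view shows the tall steel collar at (241,221), the short one at (197,163), green (275,175), purple (263,270) and the stud head at (380,91). Next I'll localise these.

Run:
```python
from h import *
c=dict(np.load('wrist.npz'));P=cloud(c)
print('collar',pt(c,241.5,220.5,.022),'stud',pt(c,380.5,91,.078),'green',pt(c,274.5,175,.022),'purple',pt(c,263,270,.022))
p=pt(c,241.5,221,.022)
m=(np.hypot(P[...,0]-p[0],P[...,1]-p[1])<.03)&(P[...,2]>.017)&(P[...,2]<.03);q=P[m];print(len(q),np.median(q,0))
v,u=np.nonzero(m);print(cv2.fitEllipse(np.stack([u,v],1).astype(np.float32)),cv2.minEnclosingCircle(q[:,:2].astype(np.float32)*1000))
p=pt(c,380,91,.078);m=(np.hypot(P[...,0]-p[0],P[...,1]-p[1])<.03)&(P[...,2]>.07)&(P[...,2]<.09);q=P[m];print('stud',len(q),cv2.minEnclosingCircle(q[:,:2].astype(np.float32)*1000),np.median(q,0))
```

```text
collar [ 0.56819159 -0.33202516  0.022     ] stud [ 0.55651547 -0.12486647  0.078     ] green [ 0.5548581  -0.26062075  0.022     ] purple [ 0.63825019 -0.36197263  0.022     ]
345 [ 0.56897367 -0.33260444  0.02200595]
((241.4054412841797, 220.84205627441406), (21.451393127441406, 22.256309509277344), 91.96563720703125) ((568.9324340820312, -333.4100646972656), 16.936473846435547)
stud 295 ((557.7279663085938, -124.7196273803711), 9.100786209106445) [ 0.5564573  -0.12577028  0.07764194]
```

Request:
{"api": "step_arm", "payload": {"deltas": [[16,-33,-30,0,0,0,0.3],[15.5,-33,-40,0,0,0,0.3],[0,0,-40,0,0,0,0.3],[0,0,-40,0,0,0,0.3],[0,0,-35,0,0,0,0.3]]}}

```text
clock: 2.65
tcp_pos: [0.5678, -0.3285, 0.0242]
orientation: [-0.001, 0.377, 0.926, 0.0]
wrist_force: [-0.4, 0.0, -1.0]
finger_gap: 0.0557
grip_force: 0.0
```

Request:
{"api": "step_arm", "payload": {"deltas": [[0,0,-12,0,0,0,0.3],[0,0,-6,0,0,0,0.3],[0,0,0,0,0,0,0.3],[0,0,0,0,0,0,-0.3],[0,0,0,0,0,0,-0.3]]}}

```text
clock: 3.15
tcp_pos: [0.5699, -0.3315, 0.0098]
orientation: [0.002, 0.377, 0.926, -0.0]
wrist_force: [0.5, -0.1, 0.6]
finger_gap: 0.03
grip_force: 0.0
```

Request:
{"api": "step_arm", "payload": {"deltas": [[0,0,0,0,0,0,-0.6],[0,0,0,0,0,0,-0.6],[0,0,0,0,0,0,-0.6]]}}

```text
clock: 3.45
tcp_pos: [0.5687, -0.3308, 0.0079]
orientation: [0.0, 0.377, 0.926, -0.0]
wrist_force: [0.1, 0.7, 0.1]
finger_gap: 0.0168
grip_force: 0.0
```

Run:
```python
from h import *
c=grab('wrist');b=grab('side'); print(get_state()['tcp_pos'])
i=np.hstack([cv2.resize(c['image'][150:330,170:350],(400,400)),cv2.resize(b['image'][230:320,270:360],(400,400))])
cv2.imwrite('pics/w2.png',i[...,::-1])
```

```text
[ 0.56850265 -0.33072081  0.00752204]
```

View pics/w2.png

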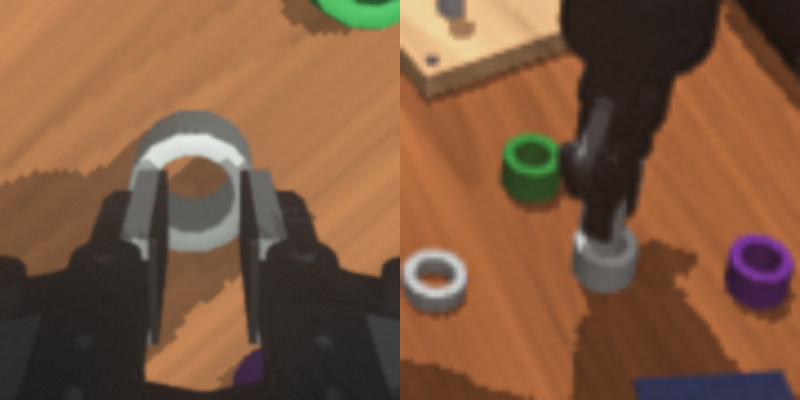

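The fingers closed above the ring: its rim is visible below the tips, undisturbed. When part-open the pads stand farther back, so I'll open and go lower.

Request:
{"api": "step_arm", "payload": {"deltas": [[0,0,10,0,0,0,0.3],[0,0,0,0,0,0,0.3],[0,-1,0,0,0,0,0.3],[0,-1,-10,0,0,0,0.3],[0,0,-5,0,0,0,0.3]]}}

```text
clock: 4.05
tcp_pos: [0.568, -0.3325, 0.0011]
orientation: [-0.001, 0.378, 0.926, 0.0]
wrist_force: [-0.5, 0.0, 0.5]
finger_gap: 0.0555
grip_force: 0.0
```

Request:
{"api": "step_arm", "payload": {"deltas": [[0,0,-5,0,0,0,0.3],[0,0,-3,0,0,0,0.3],[0,0,0,0,0,0,0.3]]}}

```text
clock: 4.35
tcp_pos: [0.568, -0.3322, -0.0066]
orientation: [-0.001, 0.377, 0.926, 0.0]
wrist_force: [-0.2, 1.4, -0.4]
finger_gap: 0.0556
grip_force: 0.0
```

Request:
{"api": "step_arm", "payload": {"deltas": [[0,0,0,0,0,0,0],[0,0,0,0,0,0,-0.3],[0,0,0,0,0,0,-0.3],[0,0,0,0,0,0,-0.3],[0,0,0,0,0,0,-0.3]]}}

```text
clock: 4.85
tcp_pos: [0.5688, -0.3329, -0.005]
orientation: [0.0, 0.377, 0.926, -0.0]
wrist_force: [-1.4, -0.2, 2.7]
finger_gap: 0.0306
grip_force: 33.1
```

Request:
{"api": "step_arm", "payload": {"deltas": [[0,0,0,0,0,0,-1],[0,0,0,0,0,0,-1],[0,0,20,0,0,0,-1],[0,0,35,0,0,0,-1],[0,0,35,0,0,0,-1]], "newtons": 60}}

```text
clock: 5.35
tcp_pos: [0.5676, -0.3319, 0.0838]
orientation: [-0.002, 0.377, 0.926, 0.001]
wrist_force: [-0.3, -0.3, -1.4]
finger_gap: 0.0292
grip_force: 59.4
```

Request:
{"api": "step_arm", "payload": {"deltas": [[0,0,35,0,0,0,-1],[0,0,15,0,0,0,-1],[0,0,0,0,0,0,-1]]}}

```text
clock: 5.65
tcp_pos: [0.57, -0.3337, 0.1372]
orientation: [0.002, 0.377, 0.926, -0.001]
wrist_force: [-0.1, 0.5, -1.4]
finger_gap: 0.0285
grip_force: 59.4
```

Run:
```python
from h import *
c=grab('wrist');b=grab('side'); s=get_state();print(s['tcp_pos'],s['finger_gap'])
i=np.hstack([cv2.resize(c['image'][150:330,170:350],(400,400)),cv2.resize(b['image'][190:310,260:380],(400,400))])
cv2.imwrite('pics/w3.png',i[...,::-1])
R=c['world_from_camera'];print(R.round(4).tolist())
```

```text
[ 0.568283   -0.33240266  0.13344128] 0.029079164455393155
[[0.6991, 0.6882, 0.1943, 0.522], [0.7151, -0.6735, -0.1874, -0.286], [0.0019, 0.27, -0.9629, 0.3036], [0.0, 0.0, 0.0, 1.0]]
```

View pics/w3.png

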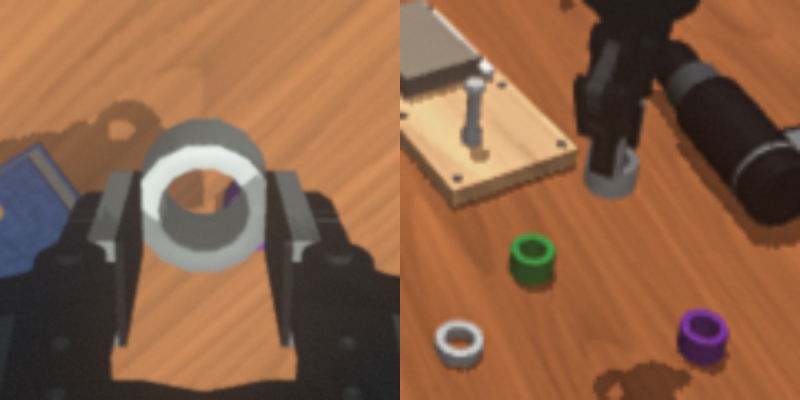

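The collar is held, slightly seen from behind at crop (205,200). I'll go just short of the stud and measure both in the same wrist image.

Request:
{"api": "step_arm", "payload": {"deltas": [[4,35,0,0,0,0,-1],[4,40,0,0,0,0,-1],[4,40,0,0,0,0,-1],[4,35,-10,0,0,0,-1],[3,27,-15,0,0,0,-1]]}}

```text
clock: 6.25
tcp_pos: [0.5868, -0.1531, 0.1076]
orientation: [-0.001, 0.377, 0.926, 0.0]
wrist_force: [-0.3, -1.4, -1.8]
finger_gap: 0.0291
grip_force: 59.4
```

Request:
{"api": "step_arm", "payload": {"deltas": [[0,0,0,0,0,0,-1],[0,0,0,0,0,0,-1],[0,0,0,0,0,0,-1]]}}

```text
clock: 6.55
tcp_pos: [0.5872, -0.1562, 0.1086]
orientation: [-0.001, 0.378, 0.926, -0.0]
wrist_force: [-0.1, -0.5, -0.8]
finger_gap: 0.0288
grip_force: 59.5
```

Run:
```python
from h import *
c=grab('wrist'); s=get_state();t=s['tcp_pos'];print(t,s['orientation'],s['finger_gap'],s['clock'])
P=cloud(c)
cv2.imwrite('pics/w4.png',cv2.resize(c['image'][60:330,130:400],(600,600),interpolation=cv2.INTER_CUBIC)[...,::-1])
def ring(zlo,zhi,xy,r):
    m=(np.hypot(P[...,0]-xy[0],P[...,1]-xy[1])<r)&(P[...,2]>zlo)&(P[...,2]<zhi);return P[m],m
q,m=ring(.074,.081,(.557,-.125),.02);print('stud',len(q),cv2.minEnclosingCircle(q[:,:2].astype(np.float32)*1000),q.mean(0))
v,u=np.nonzero(m);print(cv2.fitEllipse(np.stack([u,v],1).astype(np.float32)))
q,m=ring(t[2],t[2]+.06,t[:2],.025);h=np.histogram(q[:,2]-t[2],bins=np.arange(0,.061,.002));print(h[0])
```

```text
[ 0.58747154 -0.15666865  0.10904492] [-1.42829787e-04  3.78010880e-01  9.25801139e-01 -6.68011219e-05] 0.028813686231270983 6.6
stud 505 ((557.2962646484375, -124.55679321289062), 8.881488800048828) [ 0.55711959 -0.12422401  0.07741385]
((262.75775146484375, 147.3201446533203), (20.772857666015625, 20.803997039794922), 80.13300323486328)
[   0    0   11   90  108  101  130  117  138  120  146  145  596 1124
   75   78   93   82   92  108   88  109  112  112  119  125  137  133
  123  128]
```

View pics/w4.png

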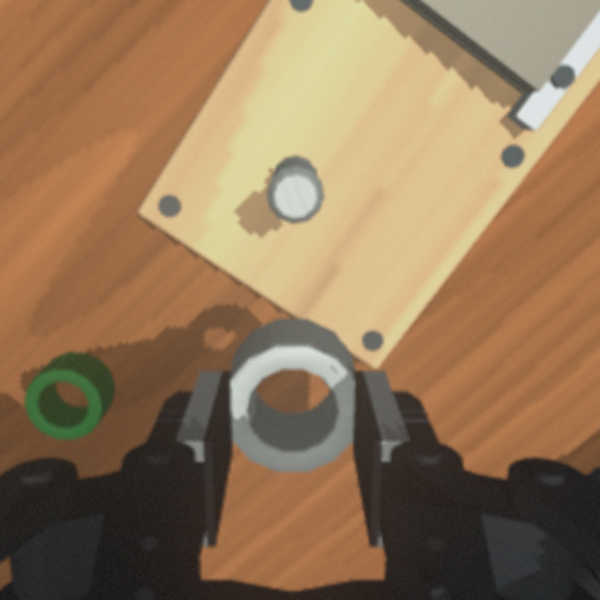

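The rim of the collar is at crop (293,408) and the stud head at (296,197). I'll fit the rim for its centre and tilt.

```bash
cat > fit.py <<'E'
from h import *
from scipy.optimize import least_squares
def collar(c,t,lo=.022,hi=.030,pads=.0135):
    P=cloud(c);d=P[...,:2]-t[:2];a=np.array([.7,.714])
    m=(np.hypot(d[...,0],d[...,1])<.024)&(P[...,2]>t[2]+lo)&(P[...,2]<t[2]+hi)&(abs(d@a)<pads)
    q=P[m];A=np.c_[q[:,:2]-t[:2],np.ones(len(q))]
    k=np.ones(len(q),bool)
    for _ in range(4):
        w=np.linalg.lstsq(A[k],q[k,2],rcond=None)[0];r=abs(A@w-q[:,2]);k=r<.0012
    q=q[k]
    # ring limits 10.5..17: minimise points outside annulus
    f=lambda p:(lambda r:np.maximum(0,10.5-r)+np.maximum(0,r-17))(np.hypot(*((q[:,:2]-t[:2])*1000-p).T))
    best=min((least_squares(f,[x,y]) for x in(-4,0,4) for y in(-4,0,4)),key=lambda s:s.cost)
    return t[:2]*1000+best.x,best.x,best.cost,len(q),w,np.median(q[:,2])-t[2]
E
python3 - <<'E'
from fit import *
c=dict(np.load('wrist.npz'));t=np.array([ 0.58747154,-0.15666865,0.10904492])
print(collar(c,t))
E
```

```text
(array([ 587.77143065, -155.58323007]), array([0.29989065, 1.08541993]), np.float64(0.3169476121139307), 1389, array([ 5.71775705e-05, -1.02923514e-03,  1.35365111e-01]), np.float64(0.026339280647267246))
```

Request:
{"api": "step_arm", "payload": {"deltas": [[-15,15,0,0,0,0,-1],[-15.5,16,0,0,0,0,-1],[0,0,-15,0,0,0,-1],[0,0,-10,0,0,0,-1],[0,0,0,0,0,0,-1]]}}

```text
clock: 7.1
tcp_pos: [0.5562, -0.1253, 0.0831]
orientation: [-0.001, 0.378, 0.926, -0.0]
wrist_force: [0.1, 0.6, -1.2]
finger_gap: 0.0292
grip_force: 59.5
```

Request:
{"api": "step_arm", "payload": {"deltas": [[0,0,0,0,0,0,-1],[0,0,0,0,0,0,-1]]}}

```text
clock: 7.3
tcp_pos: [0.5577, -0.1254, 0.0849]
orientation: [0.0, 0.378, 0.926, 0.0]
wrist_force: [-0.2, -0.1, -0.9]
finger_gap: 0.0287
grip_force: 59.5
```

Run:
```python
from fit import *
c=grab('wrist'); s=get_state();t=s['tcp_pos'];print(t,s['wrist_force'])
r=collar(c,t);print(r)
P=cloud(c);x=r[0]/1000
m=(np.hypot(P[...,0]-x[0],P[...,1]-x[1])<.016)&(P[...,2]>.074)&(P[...,2]<.0805);q=P[m]
print(len(q),q.mean(0),cv2.minEnclosingCircle(q[:,:2].astype(np.float32)*1000))
cv2.imwrite('pics/w5.png',cv2.resize(c['image'][190:300,200:320],(600,550),interpolation=cv2.INTER_CUBIC)[...,::-1])
```

```text
[ 0.55768936 -0.1252549   0.08496071] [ 0.51703279  0.28595277 -1.37061575]
(array([ 558.30627865, -124.71578655]), array([0.61691766, 0.53911101]), np.float64(0.285047067285055), 1377, array([0.00160107, 0.00048364, 0.11168825]), np.float64(0.02677101737479773))
60 [ 0.56158197 -0.12827009  0.07752653] ((561.7970581054688, -128.93386840820312), 4.951709747314453)
```

View pics/w5.png

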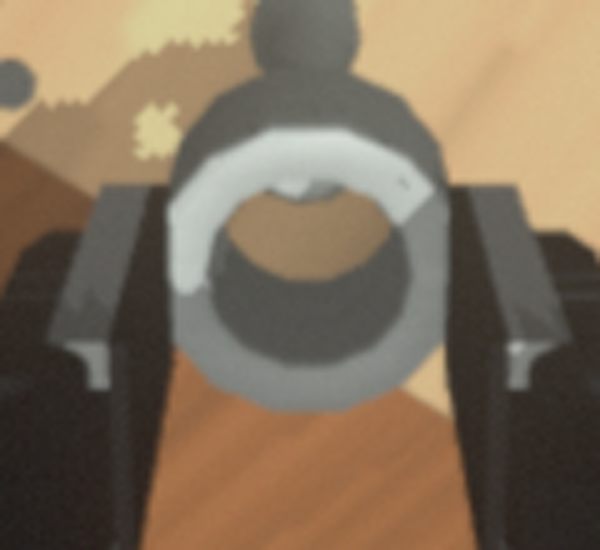

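Request:
{"api": "step_arm", "payload": {"deltas": [[-0.8,0.2,-5,0,0,0,-1],[0,0,-4,0,0,0,-1],[0,0,-3,0,0,0,-1],[0,0,-3,0,0,0,-1],[0,0,0,0,0,0,-1]]}}

```text
clock: 7.85
tcp_pos: [0.5559, -0.1243, 0.0688]
orientation: [-0.0, 0.377, 0.926, 0.0]
wrist_force: [0.4, -0.4, -1.6]
finger_gap: 0.0288
grip_force: 59.5
```

Request:
{"api": "step_arm", "payload": {"deltas": [[0,0,-3,0,0,0,-1],[0,0,-3,0,0,0,-1],[0,0,0,0,0,0,-1]]}}

```text
clock: 8.15
tcp_pos: [0.5559, -0.1244, 0.063]
orientation: [-0.0, 0.377, 0.926, 0.0]
wrist_force: [0.6, 1.4, -0.4]
finger_gap: 0.0287
grip_force: 59.5
```

The collar is over the head with no contact force. Continuing down.

Request:
{"api": "step_arm", "payload": {"deltas": [[0,0,-10,0,0,0,-1],[0,0,-10,0,0,0,-1],[0,0,-10,0,0,0,-1],[0,0,-8,0,0,0,-1],[0,0,-4,0,0,0,-1]]}}

```text
clock: 8.65
tcp_pos: [0.5554, -0.1241, 0.02]
orientation: [-0.001, 0.377, 0.926, 0.0]
wrist_force: [-0.3, -0.3, -1.0]
finger_gap: 0.0287
grip_force: 59.5
```

Request:
{"api": "step_arm", "payload": {"deltas": [[0,0,-3,0,0,0,-1],[0,0,-2,0,0,0,-1],[0,0,-1.5,0,0,0,-1],[0,0,0,0,0,0,-1]]}}

```text
clock: 9.05
tcp_pos: [0.5564, -0.1245, 0.0151]
orientation: [0.0, 0.377, 0.926, 0.0]
wrist_force: [1.1, -0.5, 0.0]
finger_gap: 0.0289
grip_force: 59.5
```

Request:
{"api": "step_arm", "payload": {"deltas": [[0,0,-1,0,0,0,-1],[0,0,0,0,0,0,0],[0,0,0,0,0,0,0.2],[0,0,0,0,0,0,0.3],[0,0,0,0,0,0,0.3]]}}

```text
clock: 9.55
tcp_pos: [0.5564, -0.1245, 0.0141]
orientation: [0.0, 0.377, 0.926, 0.0]
wrist_force: [-0.1, -0.2, 0.2]
finger_gap: 0.0558
grip_force: 0.0
```

Request:
{"api": "step_arm", "payload": {"deltas": [[0,0,10,0,0,0,0.3],[0,0,35,0,0,0,0.3],[0,0,40,0,0,0,0.3],[0,0,40,0,0,0,0.3],[20,-20,40,0,0,0,0.3]]}}

```text
clock: 10.05
tcp_pos: [0.5741, -0.1423, 0.1816]
orientation: [-0.001, 0.376, 0.926, 0.0]
wrist_force: [0.8, -0.2, -0.5]
finger_gap: 0.0557
grip_force: 0.0
```

Request:
{"api": "step_arm", "payload": {"deltas": [[10,-10,0,0,0,0,0.3],[0,0,0,0,0,0,0.3],[0,0,0,0,0,0,0.3]]}}

```text
clock: 10.35
tcp_pos: [0.5856, -0.1543, 0.1788]
orientation: [-0.001, 0.378, 0.926, 0.0]
wrist_force: [-0.6, 0.4, -0.4]
finger_gap: 0.0554
grip_force: 0.0
```

Run:
```python
from h import *
c=grab('wrist'); s=get_state();print(s['tcp_pos'],s['clock'])
P=cloud(c)
def near(lo,hi,r,xy=(.557,-.1245)):
    m=(np.hypot(P[...,0]-xy[0],P[...,1]-xy[1])<r)&(P[...,2]>lo)&(P[...,2]<hi);return P[m]
q=near(.074,.081,.02);print('stud',cv2.minEnclosingCircle(q[:,:2].astype(np.float32)*1000))
q=near(.034,.046,.03);print('collar',len(q),np.percentile(q[:,2],[5,50,95]),cv2.minEnclosingCircle(q[:,:2].astype(np.float32)*1000))
np.save('x.npy',q)
q=near(.0435,.05,.02,(.528,.022));print('dowel',len(q),q.mean(0) if len(q) else 0,cv2.minEnclosingCircle(q[:,:2].astype(np.float32)*1000) if len(q) else 0)
cv2.imwrite('pics/w6.png',cv2.resize(c['image'],(768,576),interpolation=cv2.INTER_CUBIC)[...,::-1])
```

```text
[ 0.58512732 -0.15383746  0.17828419] 10.4
stud ((557.5079345703125, -124.5145263671875), 8.879511833190918)
collar 463 [0.03833584 0.04008331 0.0413114 ] ((557.7312622070312, -124.2746810913086), 16.911020278930664)
dowel 97 [0.52993223 0.02042708 0.04621808] ((528.6134643554688, 22.097259521484375), 5.943207263946533)
```

View pics/w6.png

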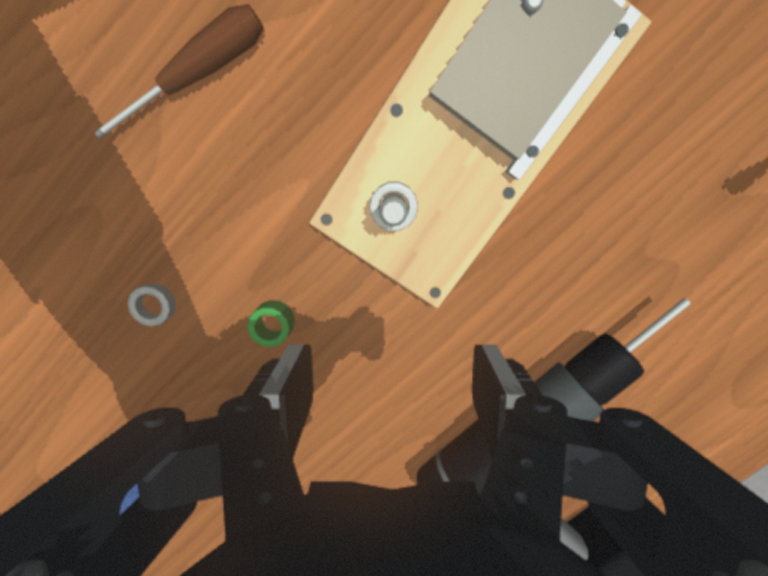

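The collar is seated, with its top at 40 mm and concentric with the stud within 0.3 mm: collar at (393,206), stud head in its bore, dowel at (533,3). Now to the silver plate.

Request:
{"api": "step_arm", "payload": {"deltas": [[-10,46,0,0,0,6.7,0.3],[-10,46,0,0,0,6.7,0.3],[-10,46,0,0,0,6.7,0.3],[-10,46,0,0,0,6.7,0.3],[-10,46,0,0,0,6.7,0.3]]}}

```text
clock: 10.9
tcp_pos: [0.5339, 0.0776, 0.1781]
orientation: [-0.001, 0.092, 0.996, 0.0]
wrist_force: [0.4, 0.6, 0.3]
finger_gap: 0.0555
grip_force: 0.0
```

Request:
{"api": "step_arm", "payload": {"deltas": [[-10,46,0,0,0,6.7,0.3],[-11,46,0,0,0,6.7,0.3],[-11,46,0,0,0,6.7,0.3],[-11,46,0,0,0,6.7,0.3],[-11,45,0,0,0,6.7,0.3]]}}

```text
clock: 11.4
tcp_pos: [0.4798, 0.3061, 0.1782]
orientation: [-0.001, -0.199, 0.98, -0.0]
wrist_force: [1.6, -0.4, 1.4]
finger_gap: 0.0558
grip_force: 0.0
```

Request:
{"api": "step_arm", "payload": {"deltas": [[0,0,0,0,0,0,0.3],[0,0,0,0,0,0,0.3],[0,0,0,0,0,0,0.3]]}}

```text
clock: 11.7
tcp_pos: [0.4815, 0.3036, 0.1784]
orientation: [-0.001, -0.196, 0.981, -0.0]
wrist_force: [-0.1, 0.6, 0.5]
finger_gap: 0.0556
grip_force: 0.0
```

Run:
```python
from h import *
c=grab('wrist'); s=get_state();t=s['tcp_pos'];print(t,s['orientation'],s['clock'],s['joint_pos'])
P=cloud(c);h=(.481,.3035)
m=(np.hypot(P[...,0]-h[0],P[...,1]-h[1])<.05)&(P[...,2]>.044)&(P[...,2]<.056);q=P[m]
print('handle',len(q),np.median(q,0),cv2.minAreaRect(q[:,:2].astype(np.float32)*1000))
m=(np.hypot(P[...,0]-h[0],P[...,1]-h[1])<.13)&(P[...,2]>.0105)&(P[...,2]<.0165);q=P[m]
print('plate',len(q),cv2.minAreaRect(q[:,:2].astype(np.float32)*1000))
x,y=2*s['orientation'][1:3]**2-1;print('tool y heading',np.degrees(2*np.arctan2(s['orientation'][2],s['orientation'][1]))-90)
cv2.imwrite('pics/w7.png',c['image'][...,::-1])
```

```text
[0.48198263 0.30329788 0.17859267] [-5.59920139e-04 -1.95460418e-01  9.80711409e-01 -2.09361153e-04] 11.75 [ 4.20809063e-01  3.12916303e-01 -2.50658971e-02  1.23399901e+00
 -1.59412163e-04  2.73552834e-02]
handle 785 [0.47885636 0.30578433 0.04996503] ((480.2317810058594, 305.8741455078125), (48.59409713745117, 17.768129348754883), 23.14019775390625)
plate 5006 ((495.26251220703125, 312.19879150390625), (190.33248901367188, 48.04920196533203), 22.52762222290039)
tool y heading 112.54324642321654
```

View pics/w7.png

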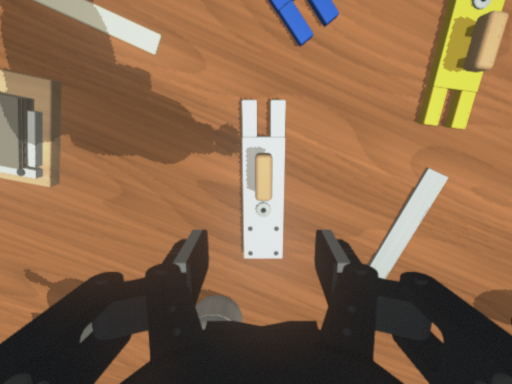

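The silver plate is at (263,190), with its handle (264,177) already aligned with the fingers. I'm descending and gripping.

Request:
{"api": "step_arm", "payload": {"deltas": [[0,1.5,-40,0,0,0,0.3],[0,1.5,-40,0,0,0,0.3],[0,0,-40,0,0,0,0.3],[0,0,-30,0,0,0,0.3],[0,0,-11,0,0,0,0.3]]}}

```text
clock: 12.25
tcp_pos: [0.4802, 0.3047, 0.0147]
orientation: [-0.003, -0.195, 0.981, -0.001]
wrist_force: [-0.9, -0.6, -0.8]
finger_gap: 0.0554
grip_force: 0.0
```

Request:
{"api": "step_arm", "payload": {"deltas": [[0,0,0,0,0,0,0.3],[0,0,0,0,0,0,-0.4],[0,0,0,0,0,0,-1],[0,0,0,0,0,0,-1],[0,0,0,0,0,0,-1]], "newtons": 100}}

```text
clock: 12.75
tcp_pos: [0.4841, 0.3077, 0.0203]
orientation: [0.002, -0.196, 0.981, -0.0]
wrist_force: [0.9, -2.9, 5.7]
finger_gap: 0.0142
grip_force: 97.9
```

Request:
{"api": "step_arm", "payload": {"deltas": [[0,0,0,0,0,0,-1],[0,0,0,0,0,0,-1]]}}

```text
clock: 12.95
tcp_pos: [0.4841, 0.3077, 0.0203]
orientation: [0.002, -0.196, 0.981, -0.0]
wrist_force: [-0.1, -2.6, 5.0]
finger_gap: 0.0145
grip_force: 98.0
```

Request:
{"api": "step_arm", "payload": {"deltas": [[0,0,10,0,0,0,-1],[0,0,25,0,0,0,-1],[0,0,35,0,0,0,-1],[0,0,25,0,0,0,-1],[0,0,5,0,0,0,-1]]}}

```text
clock: 13.45
tcp_pos: [0.4841, 0.3086, 0.1219]
orientation: [0.003, -0.197, 0.98, 0.001]
wrist_force: [0.4, -0.2, -3.7]
finger_gap: 0.014
grip_force: 98.5
```

Request:
{"api": "step_arm", "payload": {"deltas": [[2,-10,0,0,0,3,-1],[4,-27,0,0,0,6.5,-1],[5,-28,0,0,0,6.5,-1],[5,-28,0,0,0,6.5,-1],[5,-28,0,0,0,6.5,-1]]}}

```text
clock: 13.95
tcp_pos: [0.5022, 0.1855, 0.1167]
orientation: [-0.001, -0.438, 0.899, 0.0]
wrist_force: [0.5, 0.5, -4.6]
finger_gap: 0.0143
grip_force: 98.5
```

Request:
{"api": "step_arm", "payload": {"deltas": [[5,-28,0,0,0,6.5,-1],[5,-28,0,0,0,6.5,-1],[5,-28,0,0,0,6.5,-1],[5,-28,0,0,0,6.5,-1],[5,-28,0,0,0,6.5,-1]]}}

```text
clock: 14.45
tcp_pos: [0.5273, 0.0456, 0.1168]
orientation: [-0.001, -0.672, 0.741, 0.001]
wrist_force: [0.4, -0.4, -3.9]
finger_gap: 0.0142
grip_force: 98.5
```

Request:
{"api": "step_arm", "payload": {"deltas": [[4,-28,0,0,0,6.5,-1],[3,-26,0,0,0,6.5,-1],[2,-14,0,0,0,4.2,-1],[0,0,0,0,0,0,-1],[0,0,0,0,0,0,-1]]}}

```text
clock: 14.95
tcp_pos: [0.5364, -0.0212, 0.117]
orientation: [0.0, 0.773, -0.634, -0.001]
wrist_force: [-0.5, -0.2, -4.6]
finger_gap: 0.014
grip_force: 98.5
```

Run:
```python
from h import *
c=grab('wrist'); s=get_state();t=s['tcp_pos'];print(t,s['orientation'],s['clock'],s['wrist_force'],s['finger_gap'])
print('tool y heading',np.degrees(2*np.arctan2(s['orientation'][2],s['orientation'][1]))-90)
cv2.imwrite('pics/w8.png',cv2.resize(c['image'],(768,576))[...,::-1])
```

```text
[ 0.53644662 -0.02078469  0.11719862] [ 2.33047194e-04  7.73246210e-01 -6.34105158e-01 -9.44975393e-04] 15.0 [-0.8558445  -0.12791105 -4.77961163] 0.01418693702132296
tool y heading -168.70733908391088
```

View pics/w8.png

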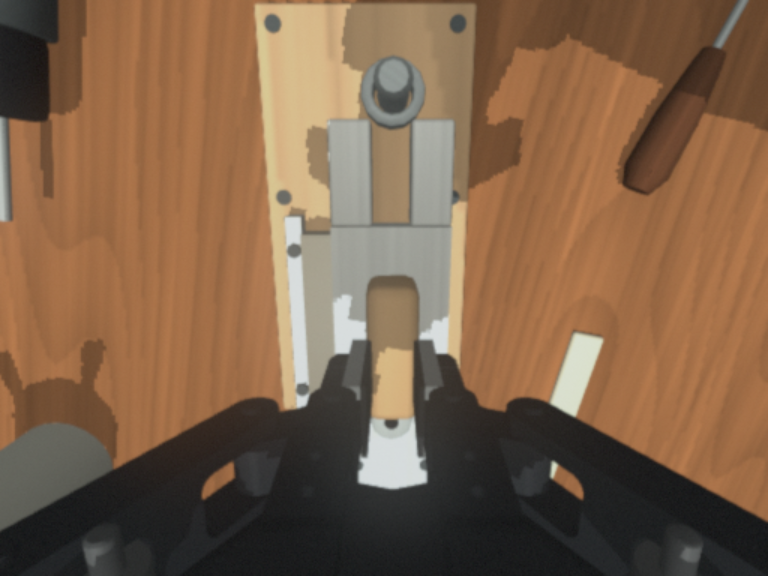

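The plate is held, fork forward: slot centre at (391,170), stud head (393,78), collar round it (393,92). I'll measure plate pose and stud from this image.

```bash
cat > pl.py <<'E'
from h import *
def plate(c,s,zc,hd=None):
    P=cloud(c);t=s['tcp_pos']
    yaw=np.radians(np.degrees(2*np.arctan2(s['orientation'][2],s['orientation'][1]))-90+180-0)  # plate x heading
    ex=np.array([np.cos(yaw),np.sin(yaw)]);ey=np.array([-ex[1],ex[0]])
    d=P[...,:2]-t[:2];X=d@ex;Y=d@ey
    m=(abs(X)<.03)&(Y>-.09)&(Y<-.02)&(abs(P[...,2]-zc)<.012)
    A=np.c_[X[m],Y[m],np.ones(m.sum())];z=P[m][:,2];k=np.ones(len(z),bool)
    for _ in range(5):
        w=np.linalg.lstsq(A[k],z[k],rcond=None)[0];k=abs(A@w-z)<.0015
    x=X[m][k];y=Y[m][k]
    # rows of y: outer edges and slot edges
    out=[]
    ymin=np.percentile(y,.3)
    for y0 in np.arange(ymin+.004,ymin+.034,.003):
        r=np.sort(x[abs(y-y0)<.0015])
        if len(r)<8: continue
        g=np.diff(r);i=g.argmax();out.append((y0,(r[0]+r[-1])/2,(r[i]+r[i+1])/2,g[i],r[-1]-r[0]))
    o=np.array(out)*1000
    cl=np.polyfit(o[:,0],(o[:,1]+o[:,2])/2,1)
    print('plane slopes x,y',w[:2].round(4),'top z at tcp',w[2],'heel end y',ymin*1000)
    print('centreline slope(deg)',np.degrees(np.arctan(cl[0])).round(2),'slot/outer mids',o[:,1:3].mean(0).round(2),'slot w',o[:,3].mean().round(1),'outer w',o[:,4].mean().round(1))
    m=(np.hypot(P[...,0]-.557,P[...,1]+.1245)<.02)&(P[...,2]>.073)&(P[...,2]<.082);q=P[m]
    (sx,sy),r=cv2.minEnclosingCircle(q[:,:2].astype(np.float32)*1000)
    sd=np.array([sx,sy])/1000-t[:2];S=np.array([sd@ex,sd@ey])*1000
    print('stud world',sx,sy,r,'in tool plate-frame',S,'slot x at stud',np.polyval(cl,S[1]),'ex',ex,'yaw',np.degrees(yaw))
E
python3 - <<'E'
from pl import *
c=grab('wrist');plate(c,get_state(),.111)
E
```

```text
plane slopes x,y [ 0.0163 -0.0059] top z at tcp 0.1114213929462425 heel end y -84.11211214149633
centreline slope(deg) 0.01 slot/outer mids [0.91 0.92] slot w 15.4 outer w 47.4
stud world 556.9450073242188 -124.08746337890625 9.026596069335938 in tool plate-frame [  -0.36398651 -105.50471218] slot x at stud 0.9047514363043214 ex [0.98047664 0.19663558] yaw 11.340285500230465
```

Request:
{"api": "step_arm", "payload": {"deltas": [[-1.2,-0.2,-10,0,0,0,-1],[0,0,-15,0,0,0,-1],[0,0,-12,0,0,0,-1],[0,0,-8,0,0,0,-1],[0,0,0,0,0,0,-1]]}}

```text
clock: 15.55
tcp_pos: [0.5347, -0.0211, 0.0713]
orientation: [0.001, 0.774, -0.634, -0.001]
wrist_force: [0.1, -0.3, -3.8]
finger_gap: 0.0143
grip_force: 98.5
```

Request:
{"api": "step_arm", "payload": {"deltas": [[0,0,0,0,0,0,-1],[0,0,0,0,0,0,-1]]}}

```text
clock: 15.75
tcp_pos: [0.5366, -0.0217, 0.0735]
orientation: [-0.0, 0.774, -0.634, 0.0]
wrist_force: [-0.3, -1.3, -5.0]
finger_gap: 0.0139
grip_force: 98.5
```

Run:
```python
from pl import *
c=grab('wrist');s=get_state();print(s['tcp_pos'],s['wrist_force']);plate(c,s,.067)
```

```text
[ 0.53669998 -0.02178803  0.07365883] [ 0.37800432  0.72963702 -4.23578107]
plane slopes x,y [ 0.0194 -0.0079] top z at tcp 0.06775047100569428 heel end y -83.86206901774116
centreline slope(deg) -0.07 slot/outer mids [1.09 1.12] slot w 15.4 outer w 47.3
stud world 556.8826904296875 -124.13082885742188 8.93610954284668 in tool plate-frame [  -0.35316356 -104.31330147] slot x at stud 1.1466750099569414 ex [0.98044344 0.19680109] yaw 11.349957692074895
```

Request:
{"api": "step_arm", "payload": {"deltas": [[-1.4,-0.3,-1,0,0,0,-1],[0,0,0,0,0,0,-1],[1.4,-6.9,0,0,0,0,-1],[0.6,-2.9,0,0,0,0,-1],[0,0,0,0,0,0,-1]]}}

```text
clock: 16.3
tcp_pos: [0.537, -0.0325, 0.072]
orientation: [-0.0, 0.773, -0.634, 0.0]
wrist_force: [-0.4, -0.8, -3.7]
finger_gap: 0.0141
grip_force: 98.5
```

Request:
{"api": "step_arm", "payload": {"deltas": [[0,0,0,0,0,0,-1],[0,0,0,0,0,0,-1]]}}

```text
clock: 16.5
tcp_pos: [0.5365, -0.0318, 0.0719]
orientation: [0.0, 0.774, -0.634, -0.0]
wrist_force: [-0.7, -0.9, -4.1]
finger_gap: 0.0138
grip_force: 98.5
```

Run:
```python
from pl import *
c=grab('wrist');s=get_state();print(s['tcp_pos'],s['wrist_force']);plate(c,s,.067)
```

```text
[ 0.53656025 -0.03170799  0.07193242] [-0.40272062  0.05108557 -4.31487427]
plane slopes x,y [ 0.0183 -0.0078] top z at tcp 0.06609024219324076 heel end y -83.99258604244658
centreline slope(deg) -0.07 slot/outer mids [1.14 1.16] slot w 15.4 outer w 47.3
stud world 556.966796875 -124.16699981689453 8.990687370300293 in tool plate-frame [  1.81089785 -94.66686719] slot x at stud 1.1820435303828631 ex [0.98044233 0.19680658] yaw 11.350278369735634
```

Request:
{"api": "step_arm", "payload": {"deltas": [[1.4,-4,0,0,0,0,-1],[1.2,-6,0,0,0,0,-1],[1.2,-6,0,0,0,0,-1],[1.2,-6,0,0,0,0,-1],[0.9,-4.4,0,0,0,0,-1]]}}

```text
clock: 17.05
tcp_pos: [0.5427, -0.059, 0.072]
orientation: [0.0, 0.773, -0.634, 0.0]
wrist_force: [0.4, 0.3, -4.1]
finger_gap: 0.0137
grip_force: 98.5
```

Request:
{"api": "step_arm", "payload": {"deltas": [[0,0,0,0,0,0,-1],[0,0,0,0,0,0,-1],[0,0,0,0,0,0,-1]]}}

```text
clock: 17.35
tcp_pos: [0.5424, -0.058, 0.0719]
orientation: [0.0, 0.774, -0.634, -0.0]
wrist_force: [0.3, 0.6, -4.8]
finger_gap: 0.0142
grip_force: 98.5
```

Run:
```python
from pl import *
c=grab('wrist');s=get_state();print(s['tcp_pos'],s['wrist_force']);plate(c,s,.066)
cv2.imwrite('pics/w9.png',cv2.resize(c['image'][10:310,110:410],(600,600))[...,::-1])
```

```text
[ 0.54242165 -0.05794915  0.07193328] [-1.20412243 -0.12719106 -3.54055038]
plane slopes x,y [ 0.0186 -0.0062] top z at tcp 0.06617359886312718 heel end y -83.99051185733659
centreline slope(deg) -0.13 slot/outer mids [1.09 1.12] slot w 16.1 outer w 47.3
stud world 556.9463500976562 -124.33238983154297 8.880626678466797 in tool plate-frame [  1.16129428 -67.94374675] slot x at stud 1.1073895571478263 ex [0.98039978 0.19701844] yaw 11.36265946775552
```

View pics/w9.png

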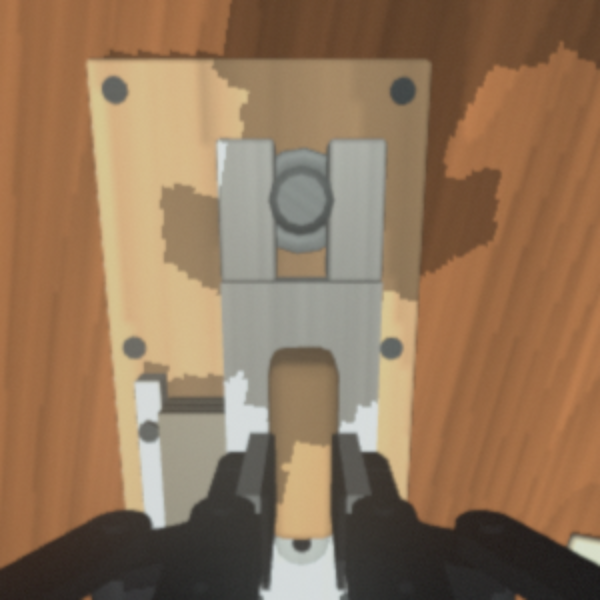

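The stud head at (301,197) sits centred in the slot, under way. About 4 mm more along, then lower onto the dowel.

Request:
{"api": "step_arm", "payload": {"deltas": [[0.8,-4,0,0,0,0,-1],[0,0,0,0,0,0,-1],[0,0,-3,0,0,0,-1],[0,0,-2,0,0,0,-1],[0,0,0,0,0,0,-1]]}}

```text
clock: 17.9
tcp_pos: [0.5429, -0.062, 0.0665]
orientation: [0.0, 0.774, -0.634, -0.0]
wrist_force: [0.6, 0.1, -4.4]
finger_gap: 0.0142
grip_force: 98.5
```

Request:
{"api": "step_arm", "payload": {"deltas": [[0,0,-1.5,0,0,0,-1],[0,0,-1.5,0,0,0,-1],[0,0,0,0,0,0,-1]]}}

```text
clock: 18.2
tcp_pos: [0.5432, -0.0621, 0.0637]
orientation: [0.0, 0.774, -0.634, -0.0]
wrist_force: [-0.0, 0.1, -5.2]
finger_gap: 0.0143
grip_force: 98.5
```

Its underside is below the dowel top with no extra load, so the socket is entering. Lowering on.

Request:
{"api": "step_arm", "payload": {"deltas": [[0,0,-1.5,0,0,0,-1],[0,0,-1.5,0,0,0,-1],[0,0,-1,0,0,0,-1],[0,0,0,0,0,0,-1]]}}

```text
clock: 18.6
tcp_pos: [0.5437, -0.0623, 0.0603]
orientation: [-0.0, 0.774, -0.634, 0.0]
wrist_force: [-0.3, -0.1, -1.7]
finger_gap: 0.0139
grip_force: 98.9
```

Request:
{"api": "step_arm", "payload": {"deltas": [[0,0,-0.5,0,0,0,-1],[0,0,0,0,0,0,-1]]}}

```text
clock: 18.8
tcp_pos: [0.5439, -0.0622, 0.0602]
orientation: [-0.0, 0.774, -0.634, 0.001]
wrist_force: [-0.7, 1.0, 3.1]
finger_gap: 0.014
grip_force: 99.4
```

Request:
{"api": "step_arm", "payload": {"deltas": [[0,0,-0.5,0,0,0,-1],[0,0,0,0,0,0,-1]]}}

```text
clock: 19.0
tcp_pos: [0.5441, -0.0622, 0.0601]
orientation: [-0.0, 0.774, -0.634, 0.001]
wrist_force: [-0.8, 0.5, 6.1]
finger_gap: 0.014
grip_force: 99.8
```

Run:
```python
from pl import *
c=grab('wrist');s=get_state();print(s['tcp_pos'],s['wrist_force'],s['ft_torque']);plate(c,s,.054)
P=cloud(c)
d=P[...,:2]-np.array([.557,-.1245]);e=np.array([-.194,.981]);n=np.array([.981,.194])
m=(d@e>.085)&(d@e<.12)&(d@n>-.06)&(d@n<.06)&(abs(P[...,2]-.040)<.004)
q=P[m];print('boards',m.sum(),np.linalg.lstsq(np.c_[d[m]@n,d[m]@e,np.ones(m.sum())],q[:,2],rcond=None)[0] if m.sum()>20 else 0)
m=(d@e<.03)&(d@e>-.03)&(abs(d@n)<.055)&(abs(P[...,2]-.018)<.004);print('ply',np.linalg.lstsq(np.c_[d[m]@n,d[m]@e,np.ones(m.sum())],P[m][:,2],rcond=None)[0])
```

```text
[ 0.54406763 -0.06219196  0.06006402] [-1.08096948  0.69986176  6.40854523] [0.17454588 0.49241025 0.00549369]
plane slopes x,y [0.004  0.0024] top z at tcp 0.0543863958232009 heel end y -83.48955497469132
centreline slope(deg) -0.13 slot/outer mids [0.69 0.52] slot w 16.6 outer w 47.3
stud world 556.8378295898438 -124.29940032958984 8.948315620422363 in tool plate-frame [  0.28929855 -63.40606122] slot x at stud 0.6007909189303287 ex [0.98041751 0.19693019] yaw 11.357502200742715
boards 676 [0.00307474 0.00034425 0.04018029]
ply [0.00164055 0.00030944 0.01826191]
```

Request:
{"api": "step_arm", "payload": {"deltas": [[0,0,-0.5,0,0,0,-1],[0,0,0,0,0,0,-1],[0,0,0,0,0,0,-1],[0,0,0,0,0,0,-1]]}}

```text
clock: 19.45
tcp_pos: [0.5442, -0.0622, 0.06]
orientation: [-0.001, 0.774, -0.634, 0.001]
wrist_force: [-1.7, 1.6, 9.7]
finger_gap: 0.0142
grip_force: 100.2
```

The plate is flat and steady under about 10 N of push. Handing in.

```bash
python3 -c "
from workcell import *
print(hand_in())"
```

```text
the job is handed in; nothing more can be done
None
```

The job is handed in: the taller collar is on the stud down to the plywood, and the plate is forked under the stud's head with its socket on the dowel, held by its handle and pressed flat with about 10 N; the hand-in gave no verdict.

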